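Load the parts caddy and hang it on the free double hook

ROBOT

A 7-joint arm with a two-finger parallel gripper is mounted at the origin on the work surface. World frame = base frame: x ahead of the robot, y to its left, z up, the work surface at z = 0. Lengths are in mm, angles in rad, forces in N, time in s.
With the tool pointing down it reaches from about 400 to 875 mm from the base axis. Payload 4.4 kg.
Tool frame: the origin (TCP) lies midway between the tips of the shut fingers; the grasp point (between the pads) lies 19 mm behind it; z points along the fingers, y is the line along which they close (so a half turn about z gives the same grasp; the last joint's range is limited). The gripper opens to 85 mm and grips with 20 to 120 N. Pads are 22 mm wide; open, the fingers measure 114 mm over their backs; the gripper's body (76 mm by 85 mm) begins 54 mm behind the grasp point. The pads swing forward as they close: fully open they stand 13 mm farther back than shut.
Start: joints at [-1.209, 0.628, 0.038, 1.517, -0.027, 0.996, -0.02], TCP at [269.643, 591.448, 200.813] pointing down, gripper open.
Joint ranges: [-3.06, 3.06], [-0.37, 2.12], [-1.25, 1.32], [0.18, 2.47], [-1.1, 4.24], [0.23, 1.98], [-2.94, 2.94]. Speed limits (rad/s): [2.57, 2.57, 3.14, 3.14, 3.14, 3.14, 3.14].

INTERFACE

Orientations are given as [roll, pitch, yaw] about the fixed x, y, z axes, in that order (R = Rz(yaw) Ry(pitch) Rx(roll)).
In Python, from cell import telemetry, eyes, ctrl, finder gives the robot as it stands.
- The arm moves only by the tool move_arm, never from a script. Its argument "steps" is a list of rows, each a list of 7 numbers: the turn, a rotation vector about the world's x, y, z in degrees, then the shift along the world's x, y, z in m, then the finger opening in m, from 0 to 0.0854. A call has 1 to 5 rows; each row shifts and turns the commanded pose from where the row before left it; what a row does not reach is not made up. A row lasts 1/10 s, in which the tool goes at most 50 mm and 8.59 degrees, less where a joint would pass 70% of its speed; a pose out of reach is approached as far as the arm can. A call with a gripper value outside its range is refused whole. The fingers move at their own pace and stop on an object; the grip force is fixed at half the most. Time passes only in rows, so rows that do not move let the fingers close. It gives the time, the measured TCP pose, the force, the opening and the grip force at its end, in the units of the state.
- telemetry.read_state(): the state, without advancing time (a new reading comes with each control period).
- eyes.get_image(name): name is "side" or "top" or "wrist"; returns (picture, depth): 420x560x3 uint8, blue, green, red; 420x560 float32, mm along the optical axis (not along the pixel's ray), 0 where there is no reading.
- eyes.calibration(name): a dict with "fx", "fy", "cx", "cy" (pixels), "position" and "attitude" of the camera in the world. Camera axes: x right, y down, z forward; pixel columns grow to the right and rows downward; lengths in mm; the calibration is good to about 2 mm. A picture is of the moment at which its call begins: read the wrist's pose just before it. calibration takes no time and is no camera call; for the wrist camera it gives the pose at the moment of the call.
- ctrl.finish_job(): hands the job in; it is judged then, once.
Trained networks look in the newest picture that a camera, given by its name, has taken for a name from the list of things; names that differ only in an ending like _2 or _b are one class to them, and where a whole thing is asked for, a point or a joint stands for the part that bears it (a point fixed in the world has none). Each returns a list of dicts, best first, with "confidence" (0 to 1); they miss things now and then, are a little off and sometimes report something else, mostly with a low value. They report only what shows in the picture. A call takes as long as a camera call. They do not tell look-alikes from the thing itself.
- finder.boxes_of(camera, name): "location" ([x, y, z] in mm, in the coordinates of the camera as it stood for that picture, good to about 4 mm: the middle of the surface that is visible of it).
- finder.cut_out(camera, name): "mask" (420x560 bool, what is visible of it).
- finder.pinpoint(camera, name): "location" ([x, y, z] in mm, in the coordinates of the camera as it stood for that picture, good to about 4 mm: a listed point, or the origin of a listed thing).
The state is a dict: "clock": time; "qpos": joint angles; "qd": joint speeds; "tau": joint torques, N m; "eef_pos": TCP position; "tool_rot": TCP orientation; "force": force on the tool from outside, world axes, zero at the start; "torque": the same for the moment, N m; "width": finger opening in mm; "gripper_force": force on a finger pad.
Only numpy, scipy, OpenCV 4.12 (cv2) and the standard library are available. Lean on these libraries where they do the work, as an engineer would, in place of code of your own. Each camera call takes 0.05 s, during which the arm holds its last target. There are 200 camera calls.

TASK

Put the brake lever cover into the parts caddy while the caddy stands on the shelf, then hang the caddy by its handle on the bare double hook, the one without the bicycle lock, with the handle lying across both prongs behind their upturned tips. Leave it hanging level and still with the cover inside, and do not disturb the dish, the collar or the wrench.

Things in the scene. Friction and masses are not known exactly. Their poses are not given: they have to be found in the camera images.
- cover_center (a point): Brake lever cover, orange plastic, 60 g, lying flat: body 100 mm long (its x) x 36 wide (its y) x 28 high, with a raised block (horn) in the middle 40 mm long (x) x 24 wide (y), from 28 up to 52 mm above the underside. The point is the centre, 26 mm above the underside; z up.
- caddy: Open parts caddy, sheet steel tray 140 mm deep (its x) x 150 wide (its y), walls 4 mm thick and 50 high, about 0.4 kg, rigid. A rigid carrying handle spans it: two uprights at its y = +-72 mm and a straight wooden bar along y across the middle (x = 0), 12 x 12 mm section, underside 100 mm and top 112 mm above the caddy's underside. Origin: centre of the underside; z up. Tray openings lie on both sides (+x and -x) of the bar.
- caddy_bar (a point): Centre of the caddy's handle bar, 106 mm above the caddy's underside; axes as the caddy (bar along y). Gripped across its 12 mm (along x).
- caddy_floor (a point): Centre of the caddy's inner floor, 4 mm above its underside; axes as the caddy.
- free_stand: Fixed dark steel hook stand with bare prongs. Base plate 180 (x) x 120 (y) x 12 mm; post of 18 mm diameter at its x = +65 mm, 212 mm high. From the post two parallel round prongs of 10 mm diameter run towards its -x (roughly to the robot) at y = +-35 mm, their tops level at 190 mm; at x = -75 mm they turn up, the tips at x = -80 mm ending 205 mm high (15 mm above the prong tops). Origin: centre of the base's underside.
- free_stand_seat (a point): Seat of the free double hook: midway between the prongs, level with the prong tops (190 mm high), at the stand's x = -30 mm, 45 mm behind the upturn and 95 mm ahead of the post's axis. Axes as the stand; prongs point to -x. The hung caddy's bar lies here across the prongs, along y, its centre 6 mm above this point; the tray (70 mm each way from the bar) clears the post.
- lock_stand: The other, identical fixed hook stand, taken: a black U-shaped bicycle lock hangs on its prongs (down to 40 mm above the surface, 150 mm wide). Not to be used.
- dish_center (a point): Small round glass dish, 90 mm across, 30 high; its centre. Leave it.
- collar_center (a point): Aluminium seat post collar, a ring 42 mm across, 16 high; its centre. Leave it.
- wrench_center (a point): Steel pedal wrench, 240 mm long, lying along its x; a point half-way along it. Leave it.
Not all that is in view belongs to the job. There is more than one size of the part that bears cover_center; the job needs the largest.

How it is judged (in metres and radians):
On the way, in this order (a step that is already met when the one before it is completed fails the run):
1. the lever cover lies in the caddy while the caddy stands on the shelf (x of cover_center in the frame of caddy_floor between -0.066 and 0.066 m and y of cover_center in the frame of caddy_floor between -0.071 and 0.071 m and z of cover_center in the frame of caddy_floor between 0.008 and 0.055 m and height (world z) of caddy below 0.01 m and angle between caddy's own z axis and vertical below 0.1 rad), for 0.2 s.
2. the caddy is lifted with the cover in it (x of cover_center in the frame of caddy_floor between -0.066 and 0.066 m and y of cover_center in the frame of caddy_floor between -0.071 and 0.071 m and z of cover_center in the frame of caddy_floor between 0.008 and 0.055 m and height (world z) of caddy above 0.05 m), for 0.1 s.
At the end, for the whole second after the job is handed in: The caddy hangs at rest on the bare stand, cover inside: bar on the prong tops (+-8 mm) between tips and post, its centre within 30 mm of midway between the prongs and within 0.25 rad of square to them, tray tilted less than 0.3 rad (x of cover_center in the frame of caddy_floor between -0.066 and 0.066 m and y of cover_center in the frame of caddy_floor between -0.071 and 0.071 m and z of cover_center in the frame of caddy_floor between 0.008 and 0.055 m and x of caddy_bar in the frame of free_stand_seat between -0.05 and 0.03 m and y of caddy_bar in the frame of free_stand_seat between -0.03 and 0.03 m and z of caddy_bar in the frame of free_stand_seat between -0.002 and 0.014 m and angle between caddy's own z axis and vertical below 0.3 rad and angle between the y axis of caddy_bar and the y axis of free_stand_seat, either way round below 0.25 rad and contact force between caddy and free_stand above 1.5 N and linear speed of caddy below 0.03 m/s and angular speed of caddy below 0.3 rad/s); the robot touches nothing.
It fails at once if the glass dish is pushed more than 30 mm (distance of dish_center from where it was at the start of the episode above 0.03 m).
It fails at once if the seat post collar is pushed more than 30 mm (distance of collar_center from where it was at the start of the episode above 0.03 m).
It fails at once if the pedal wrench is pushed more than 30 mm (distance of wrench_center from where it was at the start of the episode above 0.03 m).
It also fails if it takes over 72 s, if anything falls off the work surface, if the arm or the gripper's body presses on something with over 40 N, if the wrist force passes 120 N, or if a joint passes its speed limit or range.

## Working session

There is one attempt and no reset: what is moved stays moved. The work goes in short steps, Python scripts to look and compute and a tool call to move; the robot and the scene stay as the last step left them, time stands still between calls to the robot, and variables do not carry over. Pictures are saved under pics/ and viewed, at most 10 in all, crops included, and the job is handed in when it is done.

Besides the shell and the picture viewer there is one more tool, called after ">>>" as name(argument=value, ...), one argument or row to a line, values as JSON. move_arm: Moves the arm, as the interface text tells. Its arguments: {"type":"object","properties":{"steps":{"type":"array"}},"required":["steps"]}

```bash
mkdir -p pics; cat > h.py <<'E'
import numpy as np, cv2
from cell import telemetry, eyes, ctrl, finder
from scipy.spatial.transform import Rotation as R
def cam(n):
    c=eyes.calibration(n); a=np.array(c["attitude"],float)
    M=a if a.shape==(3,3) else R.from_euler('xyz',a).as_matrix()
    return c,M,np.array(c["position"],float)
def cloud(n,depth):
    c,M,p=cam(n); v,u=np.mgrid[:420,:560]
    P=np.stack([(u-c["cx"])/c["fx"]*depth,(v-c["cy"])/c["fy"]*depth,depth],-1)@M.T+p
    P[depth<=0]=np.nan; return P
def w(n,x):
    c,M,p=cam(n); return M@np.array(x)+p
E
python3 - <<'E'
from h import *
print(eyes.calibration("top"),eyes.calibration("side"))
ims=[]
for n in("top","side"):
    im,d=eyes.get_image(n); cv2.imwrite(f"pics/{n}0.png",im); np.save(f"{n}0.npy",d)
    for k in("cover_center","caddy_bar","caddy","caddy_floor","free_stand_seat","free_stand","lock_stand","dish_center","collar_center","wrench_center"):
        for r in finder.pinpoint(n,k)[:4]: print(n,k,round(r["confidence"],2),w(n,r["location"]).round())
E
```

```text
{'fx': 382.69395520741665, 'fy': 382.69395520741665, 'cx': 279.6158058869674, 'cy': 212.57834400420688, 'position': array([ 387.40305349,   -3.34831919, 1023.71521498]), 'attitude': array([-2.95503052,  0.01103862, -1.55142122])} {'fx': 438.7440485866447, 'fy': 438.7440485866447, 'cx': 281.67882248681593, 'cy': 210.59958907563174, 'position': array([ 241.03247231, -560.46149524,  824.4651954 ]), 'attitude': array([-2.41355831, -0.01151338, -0.49158089])}
top cover_center 0.96 [478. -96.  23.]
top cover_center 0.76 [ 411. -227.   19.]
top cover_center 0.73 [ 612. -111.   24.]
top caddy_bar 0.59 [499.  94. 107.]
top caddy 0.97 [503.  95.   3.]
top caddy_floor 0.79 [502.  91.   3.]
top free_stand_seat 0.87 [571. 309. 191.]
top free_stand_seat 0.35 [726.  65.  20.]
top free_stand 0.91 [603. 310.   0.]
top lock_stand 0.57 [ 584. -312.   -1.]
top dish_center 0.86 [723.  64.  19.]
top collar_center 0.45 [692. -47.  11.]
top wrench_center 0.84 [380. 288.   4.]
side cover_center 0.8 [ 410. -216.   19.]
side cover_center 0.77 [478. -96.  32.]
side cover_center 0.57 [ 616. -106.   20.]
side caddy_bar 0.69 [503.  98. 109.]
side caddy 0.57 [506.  98.   2.]
side caddy_floor 0.84 [501. 101.  10.]
side free_stand_seat 0.65 [572. 310. 190.]
side free_stand_seat 0.36 [376. 289.   6.]
side free_stand 0.76 [599. 315.   1.]
side lock_stand 0.86 [ 589. -302.    2.]
side dish_center 0.63 [727.  67.  17.]
side collar_center 0.76 [691. -43.  14.]
side collar_center 0.68 [476. -94.  31.]
side wrench_center 0.68 [379. 290.   7.]
```

```bash
python3 - <<'E'
from h import *
d=np.load("top0.npy"); P=cloud("top",d); Z=P[...,2]
def fit(m,nm):
    p=P[m]
    if len(p)<8: print(nm,len(p)); return
    r=cv2.minAreaRect(p[:,:2].astype(np.float32)); print(nm,len(p),"c",np.round(r[0]),"size",np.round(r[1]),"ang",round(r[2],1),"zmax",np.nanpercentile(p[:,2],95).round(), "zmed",np.median(p[:,2]).round(1))
for c in((478,-96),(411,-222),(614,-109)):
    near=np.hypot(P[...,0]-c[0],P[...,1]-c[1])<75
    fit(near&(Z>12),"all%s"%(c,)); fit(near&(Z>38),"horn")
near=np.hypot(P[...,0]-501,P[...,1]-96)<120
fit(near&(Z>30),"caddy"); fit(near&(Z>90),"bar")
near=np.hypot(P[...,0]-571,P[...,1]-309)<130
fit(near&(Z>170)&(Z<230),"prongs")
fit(near&(Z>5)&(Z<25),"base")
s=telemetry.read_state(); print(s["eef_pos"],s["tool_rot"],s["clock"],s["width"])
E
```

```text
all(478, -96) 535 c [482. -97.] size [102.  36.] ang 15.4 zmax 53.0 zmed 29.5
horn 152 c [481. -97.] size [40. 24.] ang 15.9 zmax 55.0 zmed 51.9
all(411, -222) 282 c [ 410. -222.] size [73. 24.] ang 45.3 zmax 40.0 zmed 22.1
horn 46 c [ 411. -222.] size [24. 17.] ang 71.3 zmax 41.0 zmed 39.3
all(614, -109) 261 c [ 611. -114.] size [26. 74.] ang 16.2 zmax 39.0 zmed 21.3
horn 24 c [ 611. -112.] size [14. 27.] ang 20.3 zmax 41.0 zmed 38.9
caddy 842 c [502.  94.] size [141. 150.] ang 7.6 zmax 114.0 zmed 52.1
bar 340 c [502.  94.] size [ 16. 149.] ang 7.6 zmax 115.0 zmed 112.0
prongs 793 c [593. 308.] size [157.  81.] ang 6.2 zmax 211.0 zmed 189.6
base 2612 c [575. 306.] size [225. 251.] ang 72.9 zmax 15.0 zmed 12.3
[269.66413964 591.47151859 200.82841593] [ 3.14151018e+00 -3.77274777e-05  2.71376104e+00] 1.1 84.9731045821036
```

View pics/top0.png

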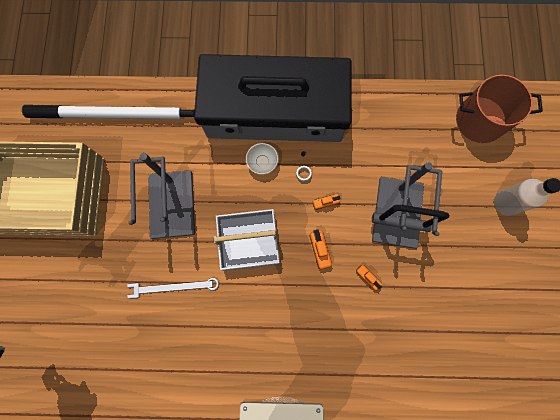

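View pics/side0.png

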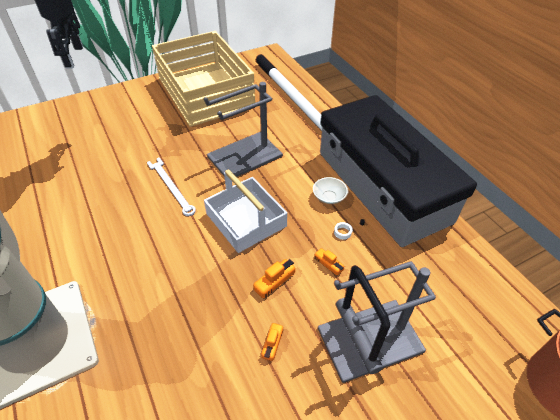

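The largest cover is at (482, -97), yaw 15.4°. The caddy is at (502, 94), yaw 7.6°, and the bare stand is the left one, seat at (571, 309), yaw about 6°. I'm moving above the cover first.

>>> move_arm(
  steps=[
    [0,0,-3.35,0.014,-0.046,0,0.0854],
    [0,0,-3.35,0.014,-0.046,0,0.0854],
    [0,0,-3.35,0.014,-0.046,0,0.0854],
    [0,0,-3.35,0.014,-0.046,0,0.0854],
    [0,0,-3.35,0.014,-0.046,0,0.0854],
  ],
)

```text
clock: 1.6
eef_pos: [340.1, 359.7, 201.1]
tool_rot: [3.141, 0.0, 2.419]
force: [0.7, 0.2, 0.8]
width: 85.1
gripper_force: 0.0
```

>>> move_arm(
  steps=[
    [0,0,-3.35,0.014,-0.046,0,0.0854],
    [0,0,-3.35,0.014,-0.046,0,0.0854],
    [0,0,-3.35,0.014,-0.046,0,0.0854],
    [0,0,-3.35,0.014,-0.046,0,0.0854],
    [0,0,-3.35,0.014,-0.046,0,0.0854],
  ],
)

```text
clock: 2.1
eef_pos: [410.2, 129.8, 201.2]
tool_rot: [3.14, 0.0, 2.127]
force: [1.0, 1.0, -0.0]
width: 85.9
gripper_force: 0.0
```

>>> move_arm(
  steps=[
    [0,0,-3.35,0.014,-0.046,0,0.0854],
    [0,0,-3.35,0.014,-0.046,0,0.0854],
    [0,0,-3.35,0.014,-0.046,0,0.0854],
    [0,0,-3.35,0.014,-0.046,0,0.0854],
    [0,0,-3.35,0.014,-0.046,0,0.0854],
  ],
)

```text
clock: 2.6
eef_pos: [480.2, -100.4, 201.1]
tool_rot: [3.141, -0.0, 1.835]
force: [1.1, 0.6, -0.5]
width: 85.6
gripper_force: 0.0
```

Check the cover from the wrist camera.

```bash
python3 - <<'E'
from h import *
c,M,p=cam("wrist"); im,d=eyes.get_image("wrist"); cv2.imwrite("pics/w1.png",im)
P=cloud("wrist",d); Z=P[...,2]; near=np.hypot(P[...,0]-481,P[...,1]+97)<75
for a in(12,38):
    q=P[near&(Z>a)&(Z<70)]; r=cv2.minAreaRect(q[:,:2].astype(np.float32)); print(a,len(q),np.round(r[0],1),np.round(r[1]),round(r[2],1),np.percentile(q[:,2],90).round(1))
for r in finder.pinpoint("wrist","cover_center")[:2]: print(r["confidence"],w("wrist",r["location"]))
E
```

```text
12 3428 [ 487.5 -107.3] [102.  36.] 14.9 53.5
38 1064 [ 486.7 -107.4] [40. 24.] 15.2 54.3
0.74 [ 613.46219503 -117.44273892   17.28820121]
0.66 [ 412.18550501 -231.46944599   19.4455449 ]
```

View pics/w1.png

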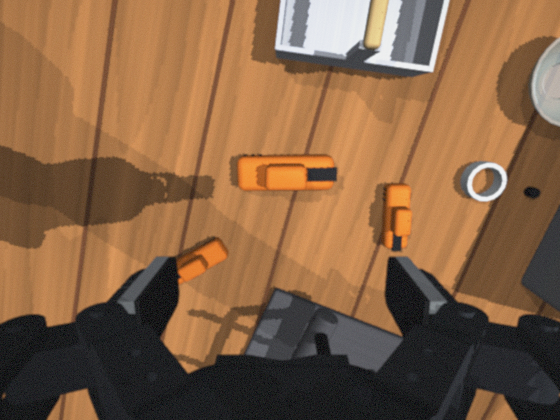

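The image shows the cover at (286,173), with fingers parallel to it. The wrist reading is about 10 mm off the top one, so I'm looking again with the arm at rest.

```bash
python3 - <<'E'
from h import *
for n in("wrist","wrist","top"):
    c,M,p=cam(n); im,d=eyes.get_image(n); s=telemetry.read_state()
    v,u=np.mgrid[:420,:560]
    P=np.stack([(u-c["cx"])/c["fx"]*d,(v-c["cy"])/c["fy"]*d,d],-1)@M.T+p; P[d<=0]=np.nan
    Z=P[...,2]
    print(n,p.round(1),s["eef_pos"],s["tool_rot"],s["clock"])
    for nm,(x,y,rr) in dict(cover=(481,-100,75),bar=(502,90,120)).items():
        near=np.hypot(P[...,0]-x,P[...,1]-y)<rr
        lo,hi=(38,70) if nm=="cover" else (90,125)
        q=P[near&(Z>lo)&(Z<hi)]
        if len(q)>9:
            r=cv2.minAreaRect(q[:,:2].astype(np.float32)); print(nm,len(q),np.round(r[0],1),np.round(r[1]),round(r[2],1),np.percentile(q[:,2],50).round(1))
    print("table z",np.nanmedian(Z[(abs(Z)<15)]))
E
```

```text
wrist [464.7 -42.  375. ] [ 480.18471665 -102.45844023  201.05198305] [3.14092364e+00 2.12917193e-03 1.83003639e+00] 2.75
cover 1049 [483.  -95.6] [39. 24.] 15.9 52.3
bar 899 [512.1  33. ] [16. 24.] 6.9 111.7
table z 1.0063834392234696
wrist [463.7 -38.4 374.8] [479.57139042 -99.71563571 200.76631467] [-3.14145914e+00  5.36295901e-05  1.83395717e+00] 2.8
cover 1037 [483.  -95.2] [39. 24.] 17.6 52.2
bar 1036 [511.4  35.3] [16. 29.] 8.3 111.9
table z 1.0109934750103093
top [ 387.4   -3.3 1023.7] [479.32810688 -98.0300541  200.65400371] [-3.14120760e+00 -9.61675587e-04  1.83681207e+00] 2.85
bar 340 [501.   93.8] [ 16. 149.] 6.7 111.9
table z 1.096912402323312
```

>>> move_arm(
  steps=[
    [0,0,0.4,0.0027,0.002,-0.04,0.0854],
    [0,0,0,0,0,-0.04,0.0854],
    [0,0,0,0,0,-0.04,0.0854],
    [0,0,0,0,0,-0.03,0.0854],
    [0,0,0,0,0,-0.021,0.0854],
  ],
)

```text
clock: 3.35
eef_pos: [481.2, -93.8, 27.9]
tool_rot: [-3.14, -0.002, 1.847]
force: [0.2, 0.1, 0.4]
width: 85.2
gripper_force: 0.0
```

>>> move_arm(
  steps=[
    [0,0,0,0,0,0,0.0854],
    [0,0,0,0,0,0,0.06],
    [0,0,0,0,0,0,0.045],
    [0,0,0,0,0,0,0.03],
    [0,0,0,0,0,0,0.03],
  ],
)

```text
clock: 3.85
eef_pos: [483.1, -96.5, 30.8]
tool_rot: [3.14, 0.001, 1.844]
force: [-0.0, -0.3, -0.3]
width: 30.2
gripper_force: 0.0
```

>>> move_arm(
  steps=[
    [0,0,0,0,0,0,0.03],
    [0,0,0,0,0,0,0.03],
    [0,0,0,0,0,0,0.03],
    [0,0,0,0,0,0,0.03],
  ],
)

```text
clock: 4.25
eef_pos: [482.3, -96.6, 29.8]
tool_rot: [-3.142, -0.0, 1.844]
force: [0.1, -0.2, -0.5]
width: 30.3
gripper_force: 0.0
```

Width is 30 with no contact, where the horn should have stopped it at 40. I need a look.

```bash
python3 - <<'E'
from h import *
a,_=eyes.get_image("wrist"); b,d=eyes.get_image("side")
b=cv2.resize(b[200:340,180:400],(560,356)); cv2.imwrite("pics/g1.png",cv2.resize(np.vstack([cv2.resize(a,(500,375))[100:],cv2.resize(b,(500,318))]),None,fx=1,fy=1))
P=cloud("wrist",eyes.get_image("wrist")[1])
E
```

```text
(no output)
```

View pics/g1.png

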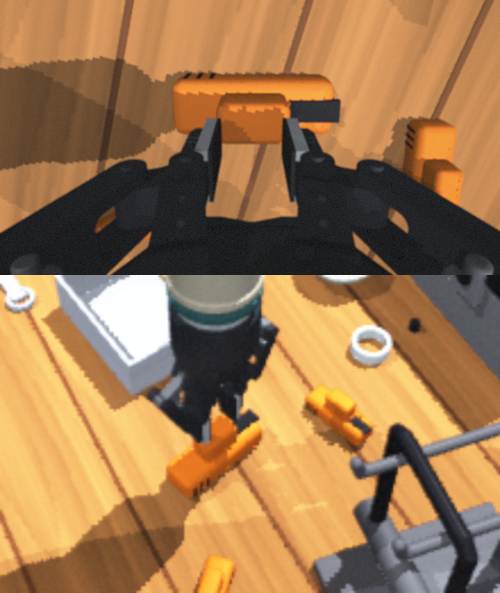

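```bash
python3 - <<'E'
from h import *
im,d=eyes.get_image("wrist"); P=cloud("wrist",d); s=telemetry.read_state(); print(s["eef_pos"],s["tool_rot"],cam("wrist")[2])
hsv=cv2.cvtColor(im,cv2.COLOR_BGR2HSV); dark=(hsv[...,2]<130)&(hsv[...,1]<90)
for (u,v) in ((237,240),(237,260),(232,280),(326,240),(326,260),(335,280),(283,240),(283,220),(283,200),(283,255)):
    print((u,v),P[v,u].round(1),d[v,u],im[v,u])
E
```

```text
[482.27670826 -96.57408528  29.76183055] [-3.14146816e+00 -9.87566678e-05  1.84365560e+00] [465.13446067 -33.13114804 203.6507273 ]
(237, 240) [ 460.  -104.3   28.7] 186.41518 [ 41 101 185]
(237, 260) [463.5 -90.4  82.3] 131.44998 [97 95 89]
(232, 280) [463.8 -90.8  97.5] 116.84809 [86 85 81]
(326, 240) [505.9 -90.8  30.3] 184.7041 [46 53 68]
(326, 260) [496.5 -81.8  80.8] 133.0022 [90 88 85]
(335, 280) [497.1 -81.   98.4] 115.88888 [112 109 102]
(283, 240) [481.4 -88.8  52.7] 160.80933 [ 53 107 194]
(283, 220) [480.2 -84.3  36.5] 175.24454 [ 31  69 126]
(283, 200) [478.6 -78.4  19.7] 189.93852 [ 37  86 151]
(283, 255) [483.4 -96.1  52.7] 162.8426 [ 41  97 184]
```

```bash
python3 - <<'E'
from h import *
im,d=eyes.get_image("wrist"); P=cloud("wrist",d)
for u in (228,232,236,240,322,326,330,334,338):
    print(u,[(v,*P[v,u].round().astype(int)) for v in range(236,262,3) if np.isfinite(P[v,u,0])])
T=P.reshape(-1,3); 
# gripper closing line coordinates, by height slab
y=np.deg2rad(15.7); e=np.array([np.cos(y),np.sin(y)]); n=np.array([-e[1],e[0]]); c=np.array([482.3,-96.6])
q=(T[:,:2]-c); a=q@e; b=q@n
for z in range(54,130,6):
    m=(T[:,2]>=z)&(T[:,2]<z+6)&(abs(a)<70)&(abs(b)<40)
    if m.sum()>5: print(z,m.sum(),"along",np.percentile(a[m],[0,10,50,90,100]).round(),"inner",(a[m&(a<0)].max() if (m&(a<0)).any() else 0).round(),(a[m&(a>0)].min() if (m&(a>0)).any() else 0).round(),"across",np.percentile(b[m],[2,50,98]).round())
E
```

```text
228 [(236, np.int64(455), np.int64(-103), np.int64(29)), (239, np.int64(455), np.int64(-105), np.int64(29)), (242, np.int64(456), np.int64(-106), np.int64(30)), (245, np.int64(456), np.int64(-108), np.int64(29)), (248, np.int64(456), np.int64(-110), np.int64(29)), (251, np.int64(457), np.int64(-112), np.int64(29)), (254, np.int64(459), np.int64(-91), np.int64(77)), (257, np.int64(460), np.int64(-91), np.int64(80)), (260, np.int64(460), np.int64(-92), np.int64(82))]
232 [(236, np.int64(457), np.int64(-103), np.int64(29)), (239, np.int64(457), np.int64(-104), np.int64(29)), (242, np.int64(458), np.int64(-106), np.int64(29)), (245, np.int64(460), np.int64(-91), np.int64(67)), (248, np.int64(460), np.int64(-92), np.int64(70)), (251, np.int64(460), np.int64(-92), np.int64(73)), (254, np.int64(461), np.int64(-91), np.int64(76)), (257, np.int64(461), np.int64(-91), np.int64(80)), (260, np.int64(462), np.int64(-91), np.int64(83))]
236 [(236, np.int64(459), np.int64(-102), np.int64(29)), (239, np.int64(459), np.int64(-104), np.int64(29)), (242, np.int64(460), np.int64(-106), np.int64(29)), (2
[... 3439 characters left out ...]
26.  29.] inner -14.0 15.0 across [-9.  7. 11.]
84 675 along [-28. -25. -14.  26.  29.] inner -14.0 15.0 across [-10.   7.  11.]
90 575 along [-28. -19.  15.  21.  29.] inner -14.0 15.0 across [-10.  10.  11.]
96 1187 along [-31. -17.  15.  18.  32.] inner -14.0 15.0 across [-11.   5.  12.]
102 1191 along [-45. -32. -16.  33.  47.] inner -16.0 17.0 across [-5. 12. 14.]
108 2214 along [-48. -38.   1.  39.  49.] inner -15.0 16.0 across [-8. 12. 14.]
114 7279 along [-50. -42.  16.  43.  52.] inner -14.0 15.0 across [-10.   3.  13.]
120 3542 along [-53. -46. -20.  48.  54.] inner -13.0 15.0 across [-12.   9.  13.]
126 4544 along [-56. -46. -12.  47.  57.] inner -12.0 13.0 across [-11.  12.  17.]
```

Depth shows the fingertips about 30 mm higher than the reported TCP implies. Tips measure z≈62 at reported z=30, and the side view agrees. I'll open, go lower while watching the force, and re-measure.

>>> move_arm(
  steps=[
    [0,0,0,0,0,0,0.0854],
    [0,0,0,0,0,0,0.0854],
    [0,0,0,0,0,0,0.0854],
    [0,0,0,0,0,-0.01,0.0854],
    [0,0,0,0,0,-0.008,0.0854],
  ],
)

```text
clock: 5.0
eef_pos: [482.3, -96.5, 11.1]
tool_rot: [3.142, -0.0, 1.844]
force: [-0.4, 0.3, 0.2]
width: 85.4
gripper_force: 0.0
```

>>> move_arm(
  steps=[
    [0,0,0,0,0,0,0.06],
    [0,0,0,0,0,0,0.052],
    [0,0,0,0,0,0,0.052],
    [0,0,0,0,0,0,0.052],
  ],
)

```text
clock: 5.4
eef_pos: [482.5, -96.6, 11.9]
tool_rot: [3.141, 0.0, 1.844]
force: [0.2, -0.4, -0.1]
width: 52.0
gripper_force: 0.0
```

```bash
cat > tips.py <<'E'
from h import *
im,d=eyes.get_image("wrist"); P=cloud("wrist",d); s=telemetry.read_state(); T=P.reshape(-1,3)
y=s["tool_rot"][2]-np.pi/2; e=np.array([np.cos(y),np.sin(y)]); n=np.array([-e[1],e[0]]); c=np.array(s["eef_pos"][:2])
print(np.round(s["eef_pos"],1),s["width"]); q=T[:,:2]-c; a=q@e; b=q@n
for z in range(24,90,4):
    m=(T[:,2]>=z)&(T[:,2]<z+4)&(abs(a)<60)&(abs(b)<14)
    if m.sum()>3: print(z,m.sum(),"inner",a[m&(a<0)].max(initial=-99).round(),a[m&(a>0)].min(initial=99).round(),"outer",a[m].min().round(),a[m].max().round())
E
python3 tips.py
```

```text
[482.5 -96.6  12. ] 52.00878610478318
24 748 inner -0.0 0.0 outer -48.0 53.0
28 3859 inner -0.0 0.0 outer -46.0 54.0
32 218 inner -0.0 0.0 outer -19.0 49.0
36 243 inner -0.0 0.0 outer -19.0 21.0
40 262 inner -0.0 0.0 outer -18.0 20.0
44 342 inner -0.0 0.0 outer -26.0 27.0
48 1776 inner -0.0 0.0 outer -32.0 33.0
52 3314 inner -0.0 0.0 outer -38.0 39.0
56 423 inner -25.0 26.0 outer -39.0 40.0
60 470 inner -25.0 26.0 outer -39.0 40.0
64 500 inner -25.0 26.0 outer -39.0 40.0
68 533 inner -25.0 26.0 outer -39.0 40.0
72 614 inner -25.0 26.0 outer -39.0 40.0
76 513 inner -25.0 26.0 outer -39.0 40.0
80 698 inner -25.0 26.0 outer -32.0 33.0
84 605 inner -25.0 26.0 outer -43.0 43.0
88 665 inner -27.0 28.0 outer -53.0 55.0
```

Tips are at about 45, so another 12 mm puts them just above the 28 mm body, around the horn.

>>> move_arm(
  steps=[
    [0,0,0,0,0,-0.006,0.052],
    [0,0,0,0,0,-0.006,0.052],
    [0,0,0,0,0,0,0.045],
    [0,0,0,0,0,0,0.03],
    [0,0,0,0,0,0,0.03],
  ],
)

```text
clock: 5.95
eef_pos: [482.3, -96.6, -0.2]
tool_rot: [-3.141, -0.0, 1.844]
force: [-0.1, 0.1, -1.2]
width: 39.3
gripper_force: 61.1
```

>>> move_arm(
  steps=[
    [0,0,0,0,0,0,0.03],
    [0,0,0,0,0,0,0.03],
    [0,0,0,0,0,0,0.03],
  ],
)

```text
clock: 6.25
eef_pos: [482.3, -96.5, -0.2]
tool_rot: [-3.142, -0.0, 1.844]
force: [0.6, -0.8, -1.0]
width: 38.6
gripper_force: 61.1
```

Gripped (38.6 mm, 61 N). Lift, then carry over the tray's near half, turning 81.5°.

>>> move_arm(
  steps=[
    [0,0,0,0,0,0.02,0.03],
    [0,0,0,0,0,0.03,0.03],
    [0,0,0,0,0,0.03,0.03],
    [0,0,0,0,0,0.03,0.03],
    [0,0,0,0,0,0.02,0.03],
  ],
)

```text
clock: 6.75
eef_pos: [482.9, -96.7, 131.8]
tool_rot: [3.14, 0.001, 1.844]
force: [0.8, -0.0, -1.2]
width: 38.6
gripper_force: 61.2
```

>>> move_arm(
  steps=[
    [0,0,7.4,-0.0017,0.0169,0,0.03],
    [0,0,7.4,-0.0017,0.0169,0,0.03],
    [0,0,7.4,-0.0017,0.0169,0,0.03],
    [0,0,7.4,-0.0017,0.0169,0,0.03],
  ],
)

```text
clock: 7.15
eef_pos: [475.3, -28.3, 130.0]
tool_rot: [3.141, 0.0, 2.366]
force: [0.0, -0.4, -0.7]
width: 38.8
gripper_force: 61.3
```

>>> move_arm(
  steps=[
    [0,0,7.4,-0.0017,0.0169,0,0.03],
    [0,0,7.4,-0.0017,0.0169,0,0.03],
    [0,0,7.4,-0.0017,0.0169,0,0.03],
    [0,0,7.4,-0.0017,0.0169,0,0.03],
  ],
)

```text
clock: 7.55
eef_pos: [468.4, 39.3, 129.8]
tool_rot: [-3.142, -0.0, 2.882]
force: [0.3, 0.1, -0.9]
width: 39.0
gripper_force: 61.4
```

>>> move_arm(
  steps=[
    [0,0,7.4,-0.0017,0.0169,0,0.03],
    [0,0,7.4,-0.0017,0.0169,0,0.03],
    [0,0,7.4,-0.0017,0.0169,0,0.03],
    [0,0,0,0,0,0,0.03],
    [0,0,0,0,0,0,0.03],
  ],
)

```text
clock: 8.05
eef_pos: [463.5, 88.9, 129.8]
tool_rot: [-3.141, -0.0, -3.021]
force: [0.0, -0.2, -0.5]
width: 39.1
gripper_force: 61.5
```

```bash
python3 - <<'E'
from h import *
s=telemetry.read_state(); print(s["eef_pos"],s["tool_rot"],s["width"],s["qpos"])
im,d=eyes.get_image("wrist"); P=cloud("wrist",d); Z=P[...,2]; cv2.imwrite("pics/w2.png",im)
near=np.hypot(P[...,0]-501,P[...,1]-94)<115
for lo,hi in((95,117),(44,56)):
    q=P[near&(Z>lo)&(Z<hi)]
    if len(q)>9:
        r=cv2.minAreaRect(q[:,:2].astype(np.float32)); print(len(q),np.round(r[0],1),np.round(r[1]),round(r[2],1))
im,d=eyes.get_image("top"); P=cloud("top",d); Z=P[...,2];near=np.hypot(P[...,0]-501,P[...,1]-94)<115
q=P[near&(Z>44)&(Z<56)]; r=cv2.minAreaRect(q[:,:2].astype(np.float32)); print("rim",len(q),np.round(r[0],1),np.round(r[1]),round(r[2],1))
E
```

```text
[463.46487469  88.86991655 129.77662105] [-3.14123454e+00 -3.83622994e-04 -3.02109127e+00] 39.139531123487 [-0.19195708  0.48850324 -0.08051098  2.07303855  0.06916563  0.58292474
  1.37042517]
795 [502.2  95. ] [ 14. 150.] 7.5
2968 [504.3  95. ] [141. 151.] 7.5
rim 153 [507.6  50.9] [140.  62.] 7.7
```

View pics/w2.png

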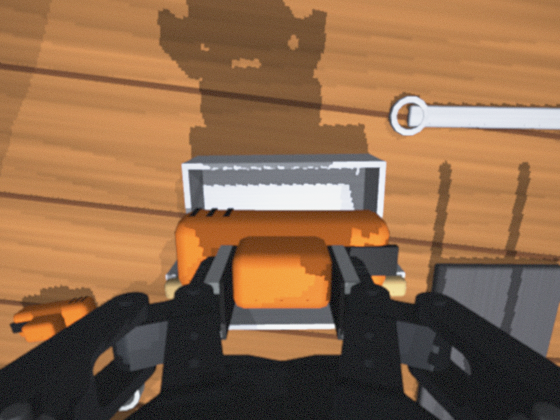

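The cover is parallel to the bar and over the near opening (offset -39.5, -1 mm in the caddy frame). Lowering.

>>> move_arm(
  steps=[
    [0,0,0,0,0,-0.03,0.03],
    [0,0,0,0,0,-0.03,0.03],
    [0,0,0,0,0,-0.025,0.03],
    [0,0,0,0,0,-0.01,0.03],
    [0,0,0,0,0,0,0.03],
  ],
)

```text
clock: 8.65
eef_pos: [462.8, 88.4, 33.8]
tool_rot: [-3.141, -0.003, -3.02]
force: [-0.8, -0.3, 0.1]
width: 38.9
gripper_force: 61.4
```

>>> move_arm(
  steps=[
    [0,0,0,0,0,-0.006,0.03],
    [0,0,0,0,0,-0.006,0.03],
    [0,0,0,0,0,-0.004,0.03],
    [0,0,0,0,0,0,0.03],
  ],
)

```text
clock: 9.05
eef_pos: [463.6, 89.3, 18.7]
tool_rot: [-3.142, -0.0, -3.019]
force: [-0.7, -0.0, -0.7]
width: 38.9
gripper_force: 61.4
```

>>> move_arm(
  steps=[
    [0,0,0,0,0,-0.002,0.03],
    [0,0,0,0,0,-0.002,0.03],
    [0,0,0,0,0,0,0.03],
  ],
)

```text
clock: 9.35
eef_pos: [463.6, 89.4, 14.7]
tool_rot: [3.142, -0.0, -3.019]
force: [0.2, 0.4, 0.3]
width: 38.6
gripper_force: 61.4
```

>>> move_arm(
  steps=[
    [0,0,0,0,0,0,0.05],
    [0,0,0,0,0,0,0.055],
    [0,0,0,0,0,0,0.055],
    [0,0,0,0,0,0,0.055],
  ],
)

```text
clock: 9.75
eef_pos: [463.7, 89.4, 14.9]
tool_rot: [3.142, 0.0, -3.019]
force: [0.1, -0.8, -1.1]
width: 55.0
gripper_force: 0.0
```

>>> move_arm(
  steps=[
    [0,0,0,0,0,0.02,0.055],
    [0,0,0,0,0,0.04,0.055],
    [0,0,0,0,0,0.04,0.055],
    [0,0,0,0,0,0.04,0.0854],
    [0,0,0,0,0,0,0.0854],
  ],
)

```text
clock: 10.25
eef_pos: [467.2, 90.2, 159.5]
tool_rot: [3.14, 0.01, -3.019]
force: [0.5, 0.6, -0.3]
width: 81.5
gripper_force: 0.0
```

```bash
python3 - <<'E'
from h import *
s=telemetry.read_state(); print(s["eef_pos"],s["tool_rot"],s["width"])
im,d=eyes.get_image("wrist"); P=cloud("wrist",d); Z=P[...,2]; im2,_=eyes.get_image("side")
cv2.imwrite("pics/w3.png",np.hstack([cv2.resize(im,(400,300)),cv2.resize(im2[140:275,170:350],(400,300))]))
near=np.hypot(P[...,0]-501,P[...,1]-94)<115
for lo,hi in((95,117),(44,60)):
    q=P[near&(Z>lo)&(Z<hi)]
    if len(q)>9:
        r=cv2.minAreaRect(q[:,:2].astype(np.float32)); print(len(q),np.round(r[0],1),np.round(r[1]),round(r[2],1))
hsv=cv2.cvtColor(im,cv2.COLOR_BGR2HSV); o=near&(hsv[...,1]>180)&(hsv[...,0]<20)&(Z<65)&(Z>10)
for lo in(10,48):
    q=P[o&(Z>lo)]; r=cv2.minAreaRect(q[:,:2].astype(np.float32)); print("cover",len(q),np.round(r[0],1),np.round(r[1]),round(r[2],1),np.percentile(q[:,2],[5,50,95]))
for r in finder.pinpoint("top","free_stand_seat")[:1]: print(w("top",r["location"]))
E
```

```text
[467.16218671  90.17317511 159.49640468] [ 3.14049803  0.00990088 -3.01901528] 81.4918506634777
3987 [500.7  95.1] [ 14. 150.] 7.5
4815 [502.3  95.2] [141. 150.] 7.6
cover 3447 [459.6  88.5] [33. 96.] 6.9 [25.86785149 30.87808738 55.10857241]
cover 1194 [460.   88.1] [22. 39.] 7.1 [50.13481303 54.1485941  55.61604797]
[570.63849068 308.35777155 192.17883119]
```

View pics/w3.png

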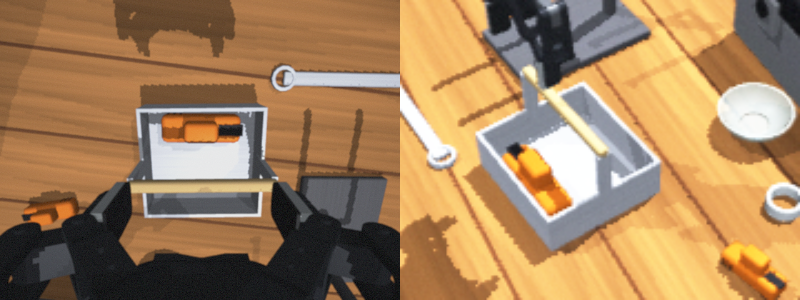

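The cover lies flat in the near half of the tray. Next I turn the gripper and move over the bar centre (501.8, 95).

>>> move_arm(
  steps=[
    [0,0,-8.1,0.0035,0.0005,0,0.0854],
    [0,0,-8.1,0.0035,0.0005,0,0.0854],
    [0,0,-8.1,0.0035,0.0005,0,0.0854],
    [0,0,-8.1,0.0035,0.0005,0,0.0854],
    [0,0,-8.1,0.0035,0.0005,0,0.0854],
  ],
)

```text
clock: 10.9
eef_pos: [479.9, 91.5, 153.0]
tool_rot: [-3.138, -0.002, 2.552]
force: [1.2, 0.2, 1.1]
width: 85.2
gripper_force: 0.0
```

>>> move_arm(
  steps=[
    [0,0,-8.1,0.0035,0.0005,0,0.0854],
    [0,0,-8.1,0.0035,0.0005,0,0.0854],
    [0,0,-8.1,0.0035,0.0005,0,0.0854],
    [0,0,-8.1,0.0035,0.0005,0,0.0854],
    [0,0,-8.1,0.0035,0.0005,0,0.0854],
  ],
)

```text
clock: 11.4
eef_pos: [497.4, 94.0, 153.0]
tool_rot: [-3.138, 0.001, 1.845]
force: [0.0, 0.1, -1.1]
width: 85.4
gripper_force: 0.0
```

>>> move_arm(
  steps=[
    [0,0,-8.1,0.0031,0.0006,0,0.0854],
    [0,0,0,0,0,0,0.0854],
    [0,0,0,0,0,0,0.0854],
    [0,0,0,0,0,0,0.0854],
  ],
)

```text
clock: 11.8
eef_pos: [501.0, 94.8, 154.1]
tool_rot: [-3.14, 0.0, 1.712]
force: [0.0, -0.1, -0.6]
width: 85.3
gripper_force: 0.0
```

```bash
cat > bar.py <<'E'
from h import *
s=telemetry.read_state(); print(s["eef_pos"],s["tool_rot"],s["width"])
im,d=eyes.get_image("wrist"); P=cloud("wrist",d); Z=P[...,2]
near=np.hypot(P[...,0]-501,P[...,1]-94)<115
q=P[near&(Z>95)&(Z<117)]; r=cv2.minAreaRect(q[:,:2].astype(np.float32)); print(len(q),np.round(r[0],1),np.round(r[1]),round(r[2],1))
T=P.reshape(-1,3); y=s["tool_rot"][2]-np.pi/2; e=np.array([np.cos(y),np.sin(y)]); n=np.array([-e[1],e[0]])
q=T[:,:2]-np.array(s["eef_pos"][:2]); a=q@e; b=q@n
m=(T[:,2]>118)&(T[:,2]<s["eef_pos"][2]+65)&(abs(a)<70)&(abs(b)<14); print("tip z",T[m,2].min(),"gap",a[m&(a<0)].max(),a[m&(a>0)].min())
E
python3 bar.py
```

```text
[500.99944544  94.81235559 154.12603334] [-3.13991000e+00  2.43386021e-04  1.71176910e+00] 85.34957115911172
4154 [504.1  95.6] [ 16. 150.] 7.5
tip z 198.29423934819332 gap -41.35488643858651 42.86954013996387
```

>>> move_arm(
  steps=[
    [0,0,-0.5,0.0015,0.0005,-0.03,0.0854],
    [0,0,0,0,0,-0.03,0.0854],
    [0,0,0,0,0,-0.02,0.0854],
    [0,0,0,0,0,-0.016,0.0854],
    [0,0,0,0,0,0,0.0854],
  ],
)

```text
clock: 12.35
eef_pos: [501.5, 95.1, 57.1]
tool_rot: [-3.137, -0.0, 1.701]
force: [-0.6, 0.3, -0.3]
width: 85.6
gripper_force: 0.0
```

>>> move_arm(
  steps=[
    [0,0,0,0,0,0,0.05],
    [0,0,0,0,0,0,0.03],
    [0,0,0,0,0,0,0.018],
    [0,0,0,0,0,0,0.012],
    [0,0,0,0,0,0,0.006],
  ],
)

```text
clock: 12.85
eef_pos: [503.5, 95.6, 59.3]
tool_rot: [3.141, -0.0, 1.701]
force: [0.1, -0.1, -0.2]
width: 12.2
gripper_force: 0.0
```

>>> move_arm(
  steps=[
    [0,0,0,0,0,0,0.004],
    [0,0,0,0,0,0,0.004],
    [0,0,0,0,0,0,0.004],
    [0,0,0,0,0,0,0.004],
  ],
)

```text
clock: 13.25
eef_pos: [503.4, 95.6, 59.4]
tool_rot: [3.141, -0.0, 1.701]
force: [-0.9, 0.1, 6.6]
width: 10.7
gripper_force: 59.5
```

>>> move_arm(
  steps=[
    [0,0,0,0,0,0.01,0.004],
    [0,0,0,0,0,0.02,0.004],
    [0,0,0,0,0,0.02,0.004],
    [0,0,0,0,0,0.02,0.004],
    [0,0,0,0,0,0.02,0.004],
  ],
)

```text
clock: 13.75
eef_pos: [502.4, 95.3, 149.5]
tool_rot: [-3.14, 0.0, 1.701]
force: [0.4, 0.3, -5.4]
width: 10.8
gripper_force: 58.9
```

>>> move_arm(
  steps=[
    [0,0,0,0,0,0.015,0.004],
    [0,0,0,0,0,0.01,0.004],
    [0,0,0,0,0,0.004,0.004],
    [0,0,0,0,0,0,0.004],
    [0,0,0,0,0,0,0.004],
  ],
)

```text
clock: 14.25
eef_pos: [502.6, 95.4, 177.1]
tool_rot: [-3.14, 0.0, 1.701]
force: [0.8, 0.0, -4.0]
width: 10.7
gripper_force: 58.9
```

```bash
cat > chk.py <<'E'
from h import *
s=telemetry.read_state(); print(np.round(s["eef_pos"],1),np.round(s["tool_rot"],3),s["width"],s["gripper_force"],np.round(s["force"],1),s["clock"])
e0=np.array(s["eef_pos"][:2])
for nme in("wrist","side","top"):
    im,d=eyes.get_image(nme); P=cloud(nme,d); Z=P[...,2]
    hsv=cv2.cvtColor(im,cv2.COLOR_BGR2HSV); wood=(hsv[...,0]>12)&(hsv[...,0]<28)&(hsv[...,1]>60)
    near=np.hypot(P[...,0]-e0[0],P[...,1]-e0[1])<95
    q=P[near&wood&(Z>190)&(Z<250)]
    if len(q)>12:
        r=cv2.minAreaRect(q[:,:2].astype(np.float32)); print(nme,"bar",len(q),np.round(r[0],1),np.round(r[1]),round(r[2],1),"z",np.percentile(q[:,2],[5,50,95]).round(1))
    o=near&(hsv[...,1]>180)&(hsv[...,0]<20)&(Z>100)&(Z<190); print(nme,"cover",o.sum(),np.median(P[o],0).round() if o.any() else 0)
    st=np.hypot(P[...,0]-571,P[...,1]-309)<125; q=P[st&(Z>184)&(Z<194)&(hsv[...,2]<150)&(hsv[...,1]<90)]
    if nme!="wrist" or len(q)>50:
        if len(q)>12: r=cv2.minAreaRect(q[:,:2].astype(np.float32)); print(nme,"prongs",len(q),np.round(r[0],1),np.round(r[1]),round(r[2],1))
    if nme=="side": cv2.imwrite("pics/s_%05.2f.png"%s["clock"],im)
for nme in("side","top"):
    for r in finder.pinpoint(nme,"caddy_bar")[:1]: print(nme,"bar",w(nme,r["location"]).round(),r["confidence"])
E
python3 chk.py
```

```text
[502.6  95.4 177.1] [-3.14   0.     1.701] 10.689819533181362 58.94082963466644 [ 0.8  0.  -4. ] 14.25
wrist bar 8416 [494.5 115.3] [ 25. 109.] 6.4 z [228.6 230.1 231.2]
wrist cover 6507 [466.  98. 151.]
side bar 152 [501.4  95.9] [ 14. 151.] 7.4 z [224.3 229.6 231.8]
side cover 376 [460.  73. 156.]
side prongs 112 [593.2 308. ] [152.  75.] 4.8
top bar 136 [507.1  46. ] [13. 54.] 10.5 z [226.6 229.9 232.3]
top cover 434 [457.  69. 150.]
top prongs 379 [595.  307.7] [147.  79.] 6.7
side bar [505.  98. 227.] 0.95
top bar [499.  96. 224.] 0.83
```

Caddy is lifted with the cover inside and the bar centre at z≈224. I'll go round to the front of the prongs, first backing in x and then across in y.

>>> move_arm(
  steps=[
    [0,0,0,-0.009,0.01,0,0.004],
    [0,0,0,-0.009,0.02,0,0.004],
    [0,0,0,-0.009,0.025,0,0.004],
    [0,0,0,0,0.025,0,0.004],
    [0,0,-0.3,0,0.025,0,0.004],
  ],
)

```text
clock: 15.0
eef_pos: [474.8, 202.2, 177.7]
tool_rot: [-3.141, -0.001, 1.696]
force: [0.8, -0.1, -4.9]
width: 10.6
gripper_force: 58.9
```

>>> move_arm(
  steps=[
    [0,0,-0.3,0,0.025,0,0.004],
    [0,0,-0.3,0,0.025,0,0.004],
    [0,0,-0.3,0,0.025,0,0.004],
    [0,0,0,0,0.014,0,0.004],
    [0,0,0,0,0.007,0,0.004],
  ],
)

```text
clock: 15.5
eef_pos: [475.1, 298.4, 177.5]
tool_rot: [-3.141, -0.0, 1.683]
force: [-1.0, -0.8, -4.6]
width: 10.6
gripper_force: 59.0
```

>>> move_arm(
  steps=[
    [0,0,0,0,0,0,0.004],
    [0,0,0,0,0,0,0.004],
    [0,0,0,0,0,0,0.004],
  ],
)

```text
clock: 15.8
eef_pos: [476.5, 294.7, 177.9]
tool_rot: [-3.141, 0.001, 1.677]
force: [0.1, -0.0, -4.6]
width: 11.0
gripper_force: 59.0
```

```bash
python3 chk.py; ls pics
```

```text
[476.5 294.7 177.9] [-3.141e+00  1.000e-03  1.677e+00] 11.019886000018179 58.9924031496048 [ 0.1 -0.  -4.6] 15.8
wrist bar 8436 [468.9 315.3] [ 25. 108.] 4.9 z [229.4 231.  232.2]
wrist cover 6504 [440. 298. 152.]
wrist prongs 6030 [572.3 307.8] [106.  80.] 6.6
side bar 135 [512.9 300.9] [ 89. 153.] 6.0 z [204.5 230.7 234. ]
side cover 280 [432. 274. 158.]
side prongs 374 [566.9 307.9] [195. 148.] 8.3
top bar 208 [478.7 258.9] [12. 80.] 6.4 z [227.6 230.5 233.1]
top cover 588 [433. 273. 151.]
top prongs 513 [570.8 295.5] [208.  93.] 18.1
side bar [477. 298. 224.] 0.84
top bar [473. 294. 223.] 0.94
g1.png
s_14.25.png
s_15.80.png
side0.png
top0.png
w1.png
w2.png
w3.png
```

Aligned with the prongs' midline (axis 6.6°). Moving in over the tips.

>>> move_arm(
  steps=[
    [0,0,0,0.012,0.0016,0,0.004],
    [0,0,0,0.02,0.0025,0,0.004],
    [0,0,0.2,0.02,0.0025,0,0.004],
    [0,0,0.2,0.02,0.0025,0,0.004],
    [0,0,0,0.0145,0.0018,0,0.004],
  ],
)

```text
clock: 16.55
eef_pos: [564.2, 307.0, 177.7]
tool_rot: [3.141, 0.0, 1.686]
force: [0.2, -0.2, -4.3]
width: 10.7
gripper_force: 58.9
```

>>> move_arm(
  steps=[
    [0,0,0,0.007,0.001,0,0.004],
    [0,0,0,0,0,0,0.004],
    [0,0,0,0,0,0,0.004],
    [0,0,0,0,0,0,0.004],
  ],
)

```text
clock: 16.95
eef_pos: [568.6, 308.5, 177.7]
tool_rot: [-3.14, -0.0, 1.687]
force: [0.1, -1.1, -5.4]
width: 10.6
gripper_force: 58.9
```

```bash
python3 chk.py; python3 - <<'E'
from h import *
a,_=eyes.get_image("wrist"); b,_=eyes.get_image("side")
cv2.imwrite("pics/h1.png",np.hstack([cv2.resize(a,(400,300)),cv2.resize(b[60:195,150:330],(400,300))]))
E
```

```text
[568.6 308.5 177.7] [-3.14  -0.     1.687] 10.617382753210364 58.94067585468292 [ 0.1 -1.1 -5.4] 16.95
wrist bar 8470 [568.1 328.9] [108.  34.] 85.2 z [229.3 230.9 232. ]
wrist cover 5780 [532. 308. 164.]
wrist prongs 7944 [596.8 310.2] [147.  80.] 6.2
side bar 121 [576.2 314.2] [123. 129.] 47.4 z [220.1 230.2 233.2]
side cover 228 [523. 286. 156.]
side prongs 342 [592.4 311.5] [147. 152.] 7.0
top bar 209 [567.1 307.1] [ 13. 151.] 7.4 z [225.2 230.2 232.7]
top cover 556 [521. 291. 151.]
top prongs 340 [595.4 310.7] [146. 149.] 9.2
side bar [571. 310. 224.] 0.71
top bar [565. 308. 222.] 0.96
```

View pics/h1.png

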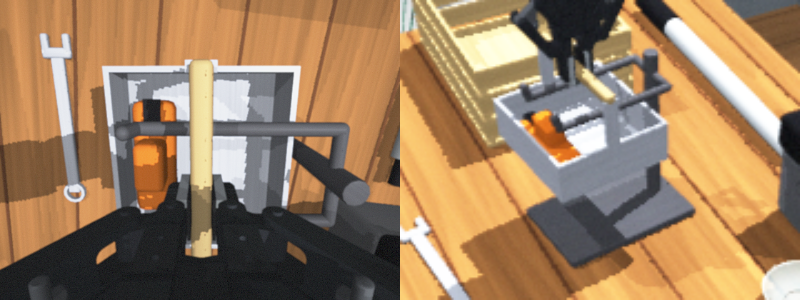

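The bar lies across both prongs behind the tips, and the cover is in the tray. Lowering.

>>> move_arm(
  steps=[
    [0,0,0,0,0,-0.01,0.004],
    [0,0,0,0,0,-0.01,0.004],
    [0,0,0,0,0,-0.005,0.004],
    [0,0,0,0,0,0,0.004],
    [0,0,0,0,0,0,0.004],
  ],
)

```text
clock: 17.8
eef_pos: [569.8, 308.2, 152.5]
tool_rot: [-3.141, 0.0, 1.687]
force: [-0.3, 0.3, -5.3]
width: 10.7
gripper_force: 58.9
```

>>> move_arm(
  steps=[
    [0,0,0,0,0,-0.001,0.004],
    [0,0,0,0,0,-0.001,0.004],
    [0,0,0,0,0,0,0.004],
    [0,0,0,0,0,0,0.004],
  ],
)

```text
clock: 18.2
eef_pos: [569.8, 308.4, 150.9]
tool_rot: [3.141, -0.0, 1.687]
force: [-0.3, 0.8, -5.8]
width: 10.7
gripper_force: 58.9
```

>>> move_arm(
  steps=[
    [0,0,0,0,0,-0.001,0.004],
    [0,0,0,0,0,0,0.004],
    [0,0,0,0,0,0,0.004],
  ],
)

```text
clock: 18.5
eef_pos: [569.7, 308.3, 149.8]
tool_rot: [-3.142, -0.0, 1.687]
force: [0.1, -0.3, -4.7]
width: 10.7
gripper_force: 58.9
```

>>> move_arm(
  steps=[
    [0,0,0,0,0,-0.001,0.004],
    [0,0,0,0,0,0,0.004],
    [0,0,0,0,0,0,0.004],
  ],
)

```text
clock: 18.8
eef_pos: [569.9, 308.4, 149.4]
tool_rot: [3.141, -0.0, 1.687]
force: [-2.0, -0.4, 0.8]
width: 11.1
gripper_force: 59.7
```

The bar now rests on the prongs (weight off the wrist). Releasing gently and rising.

>>> move_arm(
  steps=[
    [0,0,0,0,0,0,0.014],
    [0,0,0,0,0,0,0.018],
    [0,0,0,0,0,0,0.03],
    [0,0,0,0,0,0,0.045],
    [0,0,0,0,0,0,0.05],
  ],
)

```text
clock: 19.3
eef_pos: [569.9, 308.4, 148.9]
tool_rot: [3.141, -0.0, 1.687]
force: [-0.1, -0.6, 0.2]
width: 49.8
gripper_force: 0.0
```

>>> move_arm(
  steps=[
    [0,0,0,0,0,0.01,0.05],
    [0,0,0,0,0,0.03,0.05],
    [0,0,0,0,0,0.04,0.05],
    [0,0,0,0,0,0.03,0.05],
    [0,0,0,0,0,0,0.05],
  ],
)

```text
clock: 19.8
eef_pos: [572.9, 309.2, 264.8]
tool_rot: [3.132, -0.004, 1.686]
force: [-0.1, 0.5, 0.1]
width: 49.9
gripper_force: 0.0
```

>>> move_arm(
  steps=[
    [0,0,0,0,0,0,0.05],
    [0,0,0,0,0,0,0.05],
    [0,0,0,0,0,0,0.05],
    [0,0,0,0,0,0,0.05],
    [0,0,0,0,0,0,0.05],
  ],
)

```text
clock: 20.3
eef_pos: [569.5, 308.2, 258.1]
tool_rot: [-3.141, 0.001, 1.687]
force: [0.3, 0.0, -0.3]
width: 49.7
gripper_force: 0.0
```

```bash
python3 chk.py; python3 - <<'E'
from h import *
a,_=eyes.get_image("wrist"); b,d=eyes.get_image("side")
cv2.imwrite("pics/h2.png",np.hstack([cv2.resize(a,(400,300)),cv2.resize(b[60:195,150:330],(400,300))]))
E
```

```text
[569.5 308.2 258.1] [-3.141e+00  1.000e-03  1.687e+00] 49.74473589441974 0.0 [ 0.3  0.  -0.3] 20.3
wrist bar 3395 [570.4 308.9] [ 12. 149.] 6.7 z [201.  202.7 203.9]
wrist cover 2790 [536. 301. 123.]
wrist prongs 5377 [596.5 310.6] [148. 139.] 5.8
side bar 145 [581.5 322.8] [133. 125.] 43.5 z [193.4 200.7 204. ]
side cover 211 [527. 286. 127.]
side prongs 372 [590.4 299.9] [136. 162.] 73.5
top bar 258 [551.1 281.9] [ 53. 105.] 8.3 z [196.9 201.6 204.1]
top cover 528 [525. 291. 121.]
top prongs 547 [596.4 291.7] [149. 113.] 7.1
side bar [572. 313. 194.] 0.71
top bar [567. 310. 196.] 0.93
```

View pics/h2.png

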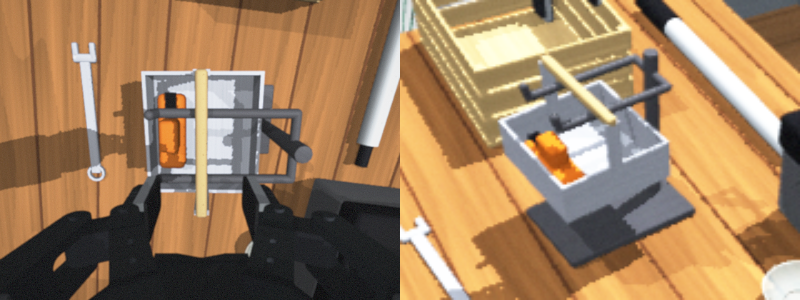

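The caddy hangs level: the bar is at (570, 309) with its top at z≈202, square to the prongs behind the tips. The cover is inside and the gripper is clear.

```bash
python3 -c "
from cell import ctrl; print(ctrl.finish_job())"
```

```text
the job is handed in; nothing more can be done
None
```

The largest cover is in the caddy, and the caddy hangs level on the bare double hook with its handle across both prongs behind the tips; I kept clear of the dish, collar and wrench and handed the job in at about 20.6 s, but got no verdict back.

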